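# Slide a brake pad under the leaf spring of its holding jig

## Task

Load the brake pad that lies in the channel of the blue jig, without picking it up: with closed fingertips press down hard on its bare steel back, behind the yellow bar, so that the sprung bed sinks, and keep pressing while you slide it forward under the leaf spring until it is fully home against the red end stop. Then let go and move clear, so that the leaf spring holds the pad down by itself, and leave everything else on the bench where it is.

Things in the scene. Friction and masses are not known exactly. Their poses are not given: they have to be found in the camera images.
- pad_top (a point): brake pad to load, lining down on the jig's bed: centre of its plate's flat upper face. x points along the pad to the leaf spring (front edge at +50 mm, rear edge at -50), z up. A yellow bar, 8 mm high, 34 wide, crosses the plate (x -2 to +6 mm); behind it (x -50 to -2) is the bare land to press: a finger there, sliding forward, also pushes on the bar's rear face
- pad: the same pad; origin at the centre of its underside, 16 mm below pad_top, same axes. Dark steel plate 100 x 50 x 5 mm (x, y, z) on a reddish lining 84 x 44 x 11 mm; 0.2 to 0.4 kg; 2 mm play each side between the rails
- jig: blue jig bolted to the bench, 240 x 94 mm; origin on the bench under the channel's centre line, x = the way the pad slides, z up. In its frame, mm: rails at y = +-27 to +-37, 26 high, x -118 to 64; bed x -114 to 58, top 22 high when up, so the pad's face starts 38 high; red stop's face at x 60, top 30 high; leaf anchor x 80 to 104, 42 high, bolts to 47
- lip (a point): middle of the lower front edge of the resting leaf spring's blunt lip, 32 mm above the bench: the unpressed pad stands 6 mm too high and butts against it. The lip is 36 mm wide and reaches up to 42 mm; the leaf runs from it 61 mm along the jig's x to its anchor
- home (a point): where pad_top comes when the pad is home, front edge against the end stop, and pressed down just to the lip's height (32 mm above the bench); axes as the jig's. At home the lip sits on the plate 14 to 18 mm ahead of the pad's centre, 8 mm clear of the yellow bar
- bed (a joint): how far the sprung bed is pushed down, m: 0 up, 0.011 bottomed. With the pad on it, it takes about 5 N to start it sinking, 11 N at 6 mm, 15 N at 11 mm; it stays level and rises when released. The pad must be 6 mm or more down to pass the lip
- leaf (a joint): how far the leaf spring is bent up about its anchored end, rad: 0 at rest; about 0.03 (lip 2 mm up) when a released pad is trapped beneath it; stop at 0.07
- spare_pad: spare brake pad just like the other, lying loose on the bench beside the jig; bystander; origin at the centre of its underside
- socket: bright steel wrench socket, upright cylinder 26 mm across and 36 high, on the bench beside the jig; bystander; origin at the centre of its underside
- tin_a: open white tin with coloured dots, 82 mm across, 55 high; bystander; origin at the centre of its underside
- tin_b: open white tin with coloured dots, 82 mm across, 55 high; bystander; origin at the centre of its underside
- tin_c: open white tin with coloured dots, 82 mm across, 55 high; bystander; origin at the centre of its underside
- spray: upright spray can with yellow label and red cap, 54 mm across, 160 high; bystander; origin at the centre of its underside
Mind the look-alikes: they are no part of the job. What is shaped like the pad but purple or turquoise is not meant.

How it is judged:
On the way:
1. with the fingers pressing on it and the bed pushed down, the pad is slid in under the leaf's lip (contact force between the fingers and pad above 4 N and value of joint bed above 0.003 m and x of pad_top in the frame of jig between -0.022 and 0.006 m), for 0.05 s.
At the end, for the whole second after the job is handed in: The pad rests level and still in the jig, its front edge within 4 mm of the end stop, trapped under the leaf spring with the bed still held down at least 2 mm and the leaf bent up by it (x of pad_top in the frame of jig between 0.006 and 0.013 m and z of pad_top in the frame of jig between 0.029 and 0.037 m and value of joint bed above 0.002 m and value of joint leaf above 0.004 rad and angle between pad_top's own z axis and vertical below 0.06 rad and linear speed of pad below 0.01 m/s); the robot touches nothing.
It fails at once if the pad is lifted off the bed (more than 8 mm above where it started) or tipped by more than 0.3 rad (z of pad_top in the frame of jig above 0.046 m or angle between pad_top's own z axis and vertical above 0.3 rad).
It fails at once if a bystander is moved by more than 15 mm (distance of any of spare_pad, socket, tin_a, tin_b, tin_c, spray from where it was at the start of the episode above 0.015 m).
It also fails if it takes over 32 s, if anything falls off the work surface, if the arm or the gripper's body presses on something with over 40 N, if the wrist force passes 120 N, or if a joint passes its speed limit or range.

## Robot

A 6-joint arm with a two-finger parallel gripper is mounted at the origin on the work surface. World frame = base frame: x ahead of the robot, y to its left, z up, the work surface at z = 0. Lengths are in m, angles in rad, forces in N, time in s.
With the tool pointing down it reaches from about 0.375 to 0.9 m from the base axis. Payload 3.1 kg.
Tool frame: the origin (TCP) lies midway between the tips of the shut fingers; the grasp point (between the pads) lies 19 mm behind it; z points along the fingers, y is the direction in which the jaws open and shut (so a half turn about z gives the same grasp; the last joint's range is limited). The gripper opens to 85 mm and grips with 20 to 120 N. Pads are 22 mm wide; open, the fingers measure 114 mm over their backs; the gripper's body (76 mm by 85 mm) begins 54 mm behind the grasp point. The pads swing forward as they close: fully open they stand 13 mm farther back than shut.
Start: joints at [-1.425, 0.527, 1.433, -0, 1.181, -0.178], TCP at [0.199, -0.592, 0.231] pointing down, gripper open.
Joint ranges: [-3.08, 3.08], [-0.75, 2.2], [0.22, 2.44], [-1.43, 4.57], [0, 2.65], [-2.85, 2.85]. Speed limits (rad/s): [2.79, 2.79, 3.14, 3.14, 3.14, 3.14].

## Interface

Orientations are given as a unit quaternion [x, y, z, w].
In Python, from station import manip gives the robot as it stands.
- The arm moves only by the tool servo_tool, never from a script. Its argument "increments" is a list of rows, each an object with "hand": the closure, from 0 (fully open) to 1 (shut); "travel": the shift along the tool's x, y, z in mm, a list of three; "yaw": the turn about the tool's z in degrees. A call has 1 to 20 rows; each row shifts and turns the commanded pose from where the row before left it, along the tool's axes as they then stand; what a row does not reach is not made up. A row lasts 1/10 s, in which the tool goes at most 50 mm and 8.59 degrees, less where a joint would pass 70% of its speed; a pose out of reach is approached as far as the arm can. A call with a gripper value outside its range is refused whole. The fingers move at their own pace and stop on an object; "newtons" is the grip in N (left out, the last holds). Time passes only in rows, so rows that do not move let the fingers close. It gives the time, the measured TCP pose, the force and the opening at its end, in the units of the state.
- manip.sense(): the state, without advancing time (a new reading comes with each control period).
- manip.snapshot(name): name is "side" or "top" or "wrist"; returns a dict with "pixels" (400x640x3 uint8, blue, green, red), "fx", "fy", "cx", "cy" (pixels), "R" (3x3) and "t" (3): a world point X has camera coordinates R X + t. Camera axes: x right, y down, z forward; pixel columns grow to the right and rows downward; lengths in m; the calibration is good to about 2 mm. A picture is of the moment at which its call begins. There is no depth.
- manip.sign_off(): hands the job in, once; it reports no verdict.
The state is a dict: "t": time; "q": joint angles; "qd": joint speeds; "tau": joint torques, N m; "tcp_pos": TCP position; "tool_rot": TCP orientation; "force": force on the tool from outside, world axes, zero at the start; "ft_torque": the same for the moment, N m; "finger_gap": opening from 0.0 (shut) to 1.0 (fully open).
Only numpy, scipy, OpenCV 4.12 (cv2) and the standard library are available. Lean on these libraries where they do the work, as an engineer would, in place of code of your own. Each camera call takes 0.05 s, during which the arm holds its last target.

## Working session

There is one attempt and no reset: what is moved stays moved. The work goes in short steps, Python scripts to look and compute and a tool call to move; the robot and the scene stay as the last step left them, time stands still between calls to the robot, and variables do not carry over. Pictures are saved under pics/ and viewed, and the job is handed in when it is done.

Besides the shell and the picture viewer there is one more tool, called after "Emit:" as a command line: name --argument value ..., lists and objects as JSON in quotes. servo_tool: Moves the arm, as the interface text tells. Its arguments: {"type":"object","properties":{"increments":{"type":"array","items":{"type":"object","properties":{"hand":{"type":"number"},"travel":{"type":"array","items":{"type":"number"}},"yaw":{"type":"number"}}}},"newtons":{"type":"number"}},"required":["increments"]}

```bash
mkdir -p pics
python3 - <<'E'
from station import manip
import cv2,json
s=manip.sense();print({k:s[k] for k in('t','tcp_pos','tool_rot','force','finger_gap')})
import pickle
d={}
for n in('side','top','wrist'):
    d[n]=manip.snapshot(n);cv2.imwrite(f'pics/{n}0.png',d[n]['pixels'])
    print(n,d[n]['fx'],d[n]['cx'],d[n]['cy'],d[n]['t'])
pickle.dump(d,open('d0.pkl','wb'))
E
```

```text
{'t': 0.0, 'tcp_pos': array([ 0.19875771, -0.59179574,  0.23033232]), 'tool_rot': array([ 9.86924625e-01,  1.61178738e-01,  1.51998175e-05, -1.09465335e-03]), 'force': array([-0.25132935,  0.11721083, -0.55119759]), 'finger_gap': 0.9980938795225393}
side 369.9694116660539 320.1335900181791 199.05031125510487 [0.52238516 0.22535831 0.89321448]
top 368.2908254136805 320.76034785820144 201.09481339320615 [-0.00837761  0.56338069  1.2434991 ]
wrist 343.63012884442384 314.6277081437185 198.91020572016868 [-0.62512531 -0.03400929  0.37842139]
```

View pics/side0.png

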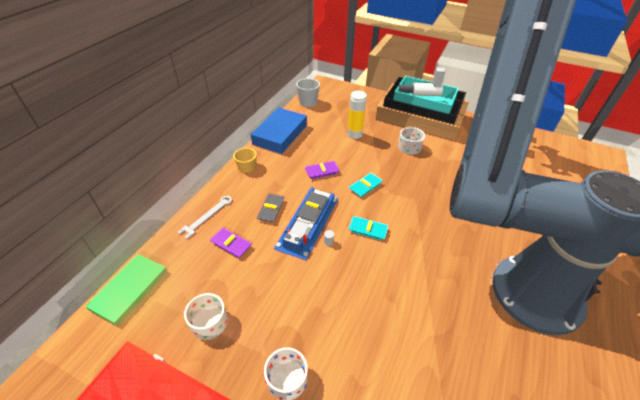

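View pics/top0.png

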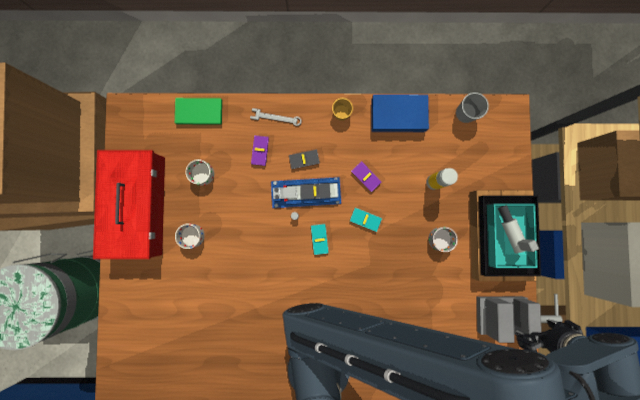

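View pics/wrist0.png

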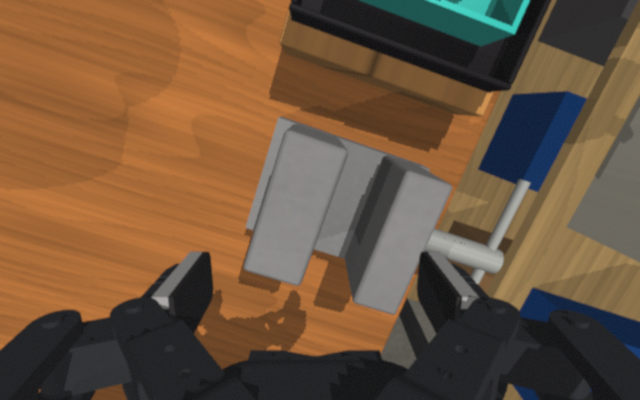

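The jig is at top (306,192), with the pad's dark plate and yellow bar in it near (315,190). The grey pad at (304,159) is the spare, and the purple and turquoise ones are decoys. I'll confirm this in an enlarged crop.

```bash
cat > h.py <<'E'
import numpy as np,pickle,cv2
def proj(c,X):
    p=c['R']@np.array(X)+c['t'];return np.array([c['fx']*p[0]/p[2]+c['cx'],c['fy']*p[1]/p[2]+c['cy']])
def back(c,u,v,z):
    r=np.array([(u-c['cx'])/c['fx'],(v-c['cy'])/c['fy'],1.]);R=np.array(c['R']);d=R.T@r;o=-R.T@np.array(c['t']);return o+d*(z-o[2])/d[2]
E
python3 - <<'E'
from h import *
d=pickle.load(open('d0.pkl','rb'))
c=d['top']['pixels'][165:220,260:355];cv2.imwrite('pics/topc.png',cv2.resize(c,None,fx=8,fy=8,interpolation=cv2.INTER_CUBIC))
c=d['side']['pixels'][180:262,265:350];cv2.imwrite('pics/sidec.png',cv2.resize(c,None,fx=7,fy=7,interpolation=cv2.INTER_CUBIC))
print(back(d['top'],306,192,.026),back(d['top'],272,192,.026))
for n in d: print(n,-d[n]['R'].T@d[n]['t'])
E
```

```text
[0.59388764 0.04222547 0.026     ] [0.59378563 0.15795297 0.026     ]
side [0.2865723  0.64822057 0.786887  ]
top [0.48337644 0.0020554  1.27675408]
wrist [ 0.26146225 -0.5723112   0.37314664]
```

View pics/topc.png

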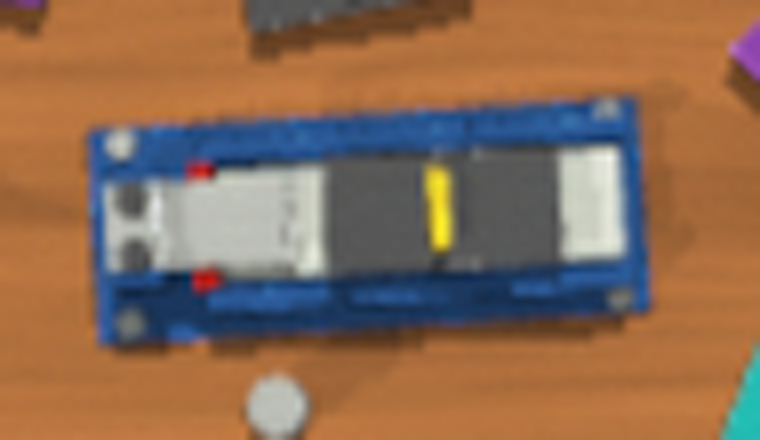

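View pics/sidec.png

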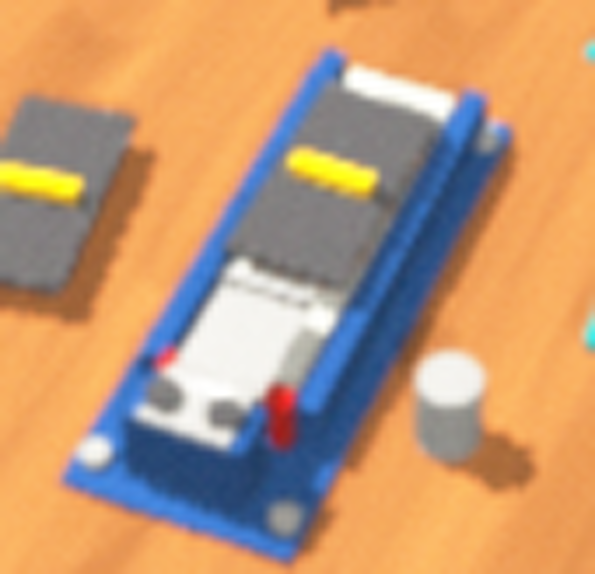

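Run:
```python
from h import *
d=pickle.load(open('d0.pkl','rb'));T=d['top'];S=d['side']
tp=lambda u,v,z:back(T,260+(u+.5)/8-.5,165+(v+.5)/8-.5,z)
sp=lambda u,v,z:back(S,265+(u+.5)/7-.5,180+(v+.5)/7-.5,z)
P=[tp(*p,.006) for p in [(90,130),(635,97),(650,310),(100,348)]]
for p in P:print(p)
a=(P[0]+P[3])/2;b=(P[1]+P[2])/2;e=a-b
print('jig c',(a+b)/2,'len',np.linalg.norm(e),'yaw',np.degrees(np.arctan2(e[1],e[0])))
P=[sp(*p,.003) for p in [(65,480),(295,560),(512,130)]]
print('side',P[0],P[1],P[2],(P[0]+P[2])/2, np.linalg.norm(P[0]-P[1]),np.linalg.norm(P[1]-P[2]))
print('bar top',tp(439,208,.046),'bar side',sp(333,170,.046))
print('pad rear mid',tp(560,202,.038),'front(lip)',tp(327,218,.042))
print('pad rear side',(sp(338,85,.038)+sp(447,118,.038))/2)
print('spare',tp(0,0,.016))
```

```text
[0.63446007 0.16488999 0.006     ]
[ 0.64913461 -0.07136282  0.006     ]
[ 0.55650527 -0.07757396  0.006     ]
[0.53994297 0.15975481 0.006     ]
jig c [0.59501073 0.043927   0.006     ] len 0.23730532173216756 yaw 93.77369020726027
side [0.63344579 0.16619635 0.003     ] [0.54007187 0.16056264 0.003     ] [ 0.55667868 -0.07638202  0.003     ] [0.59506224 0.04490717 0.003     ] 0.09354371719420317 0.2375259078648061
bar top [0.59698456 0.0133028  0.046     ] bar side [0.59643221 0.01513587 0.046     ]
pad rear mid [ 0.60031264 -0.0377024   0.038     ] front(lip) [0.59309037 0.06041682 0.042     ]
pad rear side [ 0.59520269 -0.03725272  0.038     ]
spare [0.68955649 0.20284305 0.016     ]
```

Emit:
servo_tool --increments '[{"hand":1,"travel":[0,0,0],"yaw":-7.53},{"hand":1,"travel":[0,0,0],"yaw":-7.53},{"hand":1,"travel":[0,0,0],"yaw":-7.53},{"hand":1,"travel":[0,0,0],"yaw":-7.53},{"hand":1,"travel":[0,0,0],"yaw":-7.53},{"hand":1,"travel":[0,0,0],"yaw":-7.53},{"hand":1,"travel":[0,0,0],"yaw":-7.53},{"hand":1,"travel":[0,0,0],"yaw":-7.53},{"hand":1,"travel":[0,0,0],"yaw":-7.53},{"hand":1,"travel":[0,0,0],"yaw":-7.53},{"hand":1,"travel":[0,0,0],"yaw":0}]' --newtons 60

```text
t: 1.25
tcp_pos: [0.1989, -0.5922, 0.2309]
tool_rot: [0.683, 0.73, 0.0, -0.0]
force: [-0.5, 0.0, -0.4]
finger_gap: 0.0
```

```bash
cat >> h.py <<'E'
from scipy.spatial.transform import Rotation as Ro
def delta(s,target):
    R=Ro.from_quat(s['tool_rot']).as_matrix()
    return R,1000*R.T@(np.array(target)-s['tcp_pos'])
E
python3 - <<'E'
from h import *
from station import manip
s=manip.sense();R,dl=delta(s,(.5982,-.0044,.12));print(s['t'],s['tcp_pos'],R,dl,s['finger_gap'],np.degrees(np.arctan2(R[1,0],R[0,0])),s['q'])
E
```

```text
1.25 [ 0.19886941 -0.59219797  0.23092122] [[-6.69963654e-02  9.97753213e-01 -1.14756779e-04]
 [ 9.97752848e-01  6.69964393e-02  8.55490784e-04]
 [ 8.61256974e-04 -5.71841299e-05 -9.99999627e-01]] [559.6278665  437.82008978 111.37820648] 0.00016917669302433125 93.84148783162665 [-1.42545266e+00  5.27876080e-01  1.43319535e+00  1.11941217e-05
  1.18138432e+00 -1.49250355e+00]
```

Emit:
servo_tool --increments '[{"hand":1,"travel":[31,24.3,0],"yaw":0},{"hand":1,"travel":[31,24.3,0],"yaw":0},{"hand":1,"travel":[31,24.3,0],"yaw":0},{"hand":1,"travel":[31,24.3,0],"yaw":0},{"hand":1,"travel":[31,24.3,0],"yaw":0},{"hand":1,"travel":[31,24.3,0],"yaw":0},{"hand":1,"travel":[31,24.3,0],"yaw":0},{"hand":1,"travel":[31,24.3,0],"yaw":0},{"hand":1,"travel":[31,24.3,0],"yaw":0},{"hand":1,"travel":[31,24.3,0],"yaw":0},{"hand":1,"travel":[31,24.3,0],"yaw":0},{"hand":1,"travel":[31,24.3,0],"yaw":0},{"hand":1,"travel":[31,24.3,0],"yaw":0},{"hand":1,"travel":[31,24.3,0],"yaw":0},{"hand":1,"travel":[31,24.3,0],"yaw":0},{"hand":1,"travel":[31,24.3,0],"yaw":0},{"hand":1,"travel":[31,24.3,0],"yaw":0},{"hand":1,"travel":[31,24.3,0],"yaw":0}]'

```text
t: 3.05
tcp_pos: [0.5985, -0.0048, 0.2312]
tool_rot: [0.684, 0.729, -0.0, -0.0]
force: [-0.1, 0.5, -0.5]
finger_gap: 0.0
```

Emit:
servo_tool --increments '[{"hand":1,"travel":[1,0,40],"yaw":0},{"hand":1,"travel":[0,0,40],"yaw":0},{"hand":1,"travel":[0,0,30],"yaw":0},{"hand":1,"travel":[0,0,20],"yaw":0},{"hand":1,"travel":[0,0,0],"yaw":0},{"hand":1,"travel":[0,0,0],"yaw":0}]'

```text
t: 3.65
tcp_pos: [0.5979, -0.0054, 0.1014]
tool_rot: [0.684, 0.73, -0.0, -0.0]
force: [0.5, -0.5, 0.4]
finger_gap: -0.003
```

Run:
```python
from h import *
from station import manip
d={n:manip.snapshot(n) for n in('wrist','side')};pickle.dump(d,open('d1.pkl','wb'))
s=manip.sense();R,dl=delta(s,(.5982,-.0044,.06));print(s['t'],s['tcp_pos'],dl,s['force'],np.degrees(np.arctan2(R[1,0],R[0,0])))
cv2.imwrite('pics/w1.png',d['wrist']['pixels'])
c=d['side']['pixels'][160:262,255:375];cv2.imwrite('pics/s1.png',cv2.resize(c,None,fx=5.5,fy=5.5,interpolation=cv2.INTER_CUBIC))
W=d['wrist'];o=np.array([.595,.0445,0]);e=R[:,0];n=np.array([-e[1],e[0],0])
for nm,x,y,z in [('barc',-30,0,46),('padrear',-82,0,38),('lip',24,0,42),('stopL',60,27,30),('tcp',-49,0,60)]:
  print(nm,proj(W,o+e*x/1e3+n*y/1e3+[0,0,z/1e3]))
```

```text
3.75 [ 0.5989146  -0.00562691  0.10274731] [ 1.30275446 -0.7518647  42.74442329] [-0.07148793 -0.54395405  0.41429381] 93.79312020454012
barc [315.5669889  184.68644341]
padrear [315.50720366 259.68797351]
lip [315.53671239  89.10287939]
stopL [267.79723094  23.46739653]
tcp [315.68152181 222.97393492]
```

View pics/w1.png

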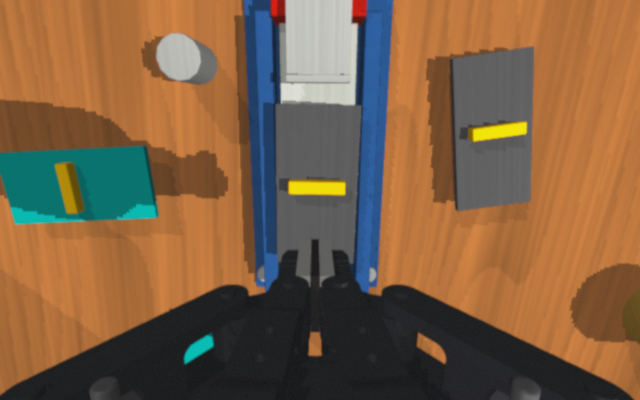

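View pics/s1.png

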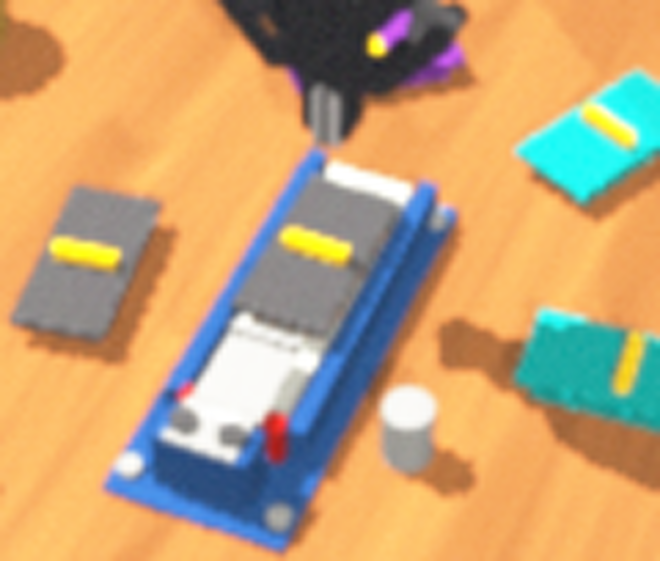

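The wrist view shows the fingers centred on the channel (column 315). The bar is at (317,188), the pad's front edge at row 104, the lip at rows 76–81 and the red stop at row about 20. That agrees with the top view to within 2 mm for the bar and stop, so I'm lowering onto the bare land.

Emit:
servo_tool --increments '[{"hand":1,"travel":[0,0,20],"yaw":0},{"hand":1,"travel":[0,0,20],"yaw":0},{"hand":1,"travel":[0,0,12],"yaw":0},{"hand":1,"travel":[0,0,5],"yaw":0},{"hand":1,"travel":[0,0,0],"yaw":0},{"hand":1,"travel":[0,0,0],"yaw":0}]'

```text
t: 4.35
tcp_pos: [0.5984, -0.0055, 0.0452]
tool_rot: [0.683, 0.73, 0.0, 0.001]
force: [-0.3, 0.4, -0.4]
finger_gap: 0.002
```

Emit:
servo_tool --increments '[{"hand":1,"travel":[0,0,3],"yaw":0},{"hand":1,"travel":[0,0,3],"yaw":0},{"hand":1,"travel":[0,0,2],"yaw":0},{"hand":1,"travel":[0,0,0],"yaw":0},{"hand":1,"travel":[0,0,0],"yaw":0}]'

```text
t: 4.85
tcp_pos: [0.5981, -0.0054, 0.0371]
tool_rot: [0.683, 0.73, 0.0, 0.0]
force: [-1.4, 0.7, 6.8]
finger_gap: -0.003
```

Run:
```python
from h import *
from station import manip
d={n:manip.snapshot(n) for n in('wrist','side')}
s=manip.sense();print(s['t'],s['tcp_pos'],s['force'])
cv2.imwrite('pics/w2.png',d['wrist']['pixels'])
c=d['side']['pixels'][160:262,255:375];cv2.imwrite('pics/s2.png',cv2.resize(c,None,fx=5.5,fy=5.5,interpolation=cv2.INTER_CUBIC))
```

```text
4.95 [ 0.59814712 -0.00542696  0.03717665] [-1.07978387  0.36854848  5.32711127]
```

View pics/w2.png

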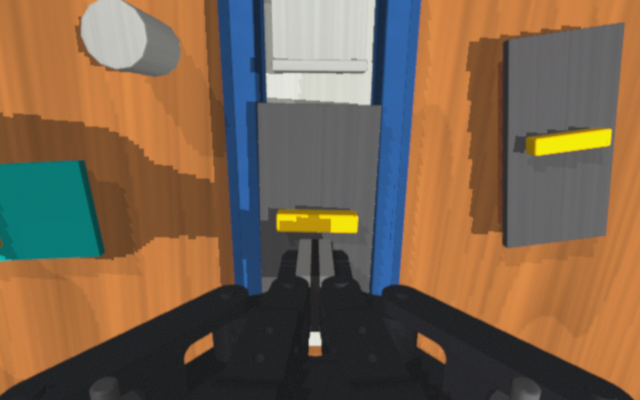

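View pics/s2.png

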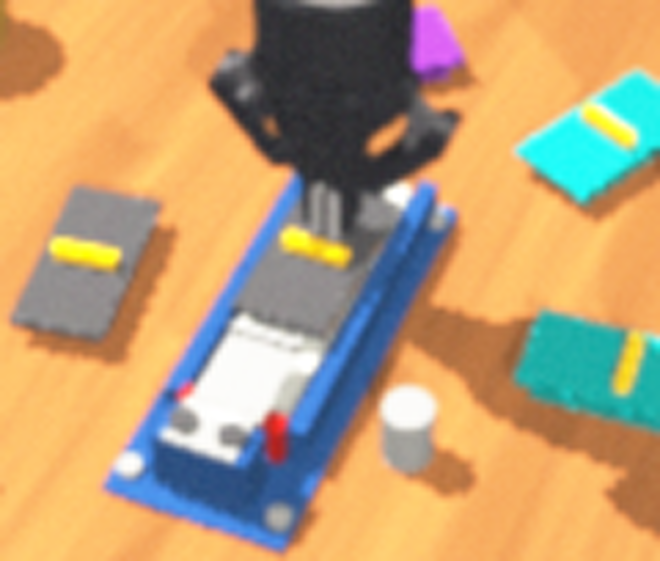

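The fingertips are on the bare land just behind the bar, touching at z = 37 mm with about 5 N. Next I press down 8.5 mm.

Emit:
servo_tool --increments '[{"hand":1,"travel":[0,0,2],"yaw":0},{"hand":1,"travel":[0,0,2],"yaw":0},{"hand":1,"travel":[0,0,2],"yaw":0},{"hand":1,"travel":[0,0,2],"yaw":0},{"hand":1,"travel":[0,0,0.5],"yaw":0},{"hand":1,"travel":[0,0,0],"yaw":0},{"hand":1,"travel":[0,0,0],"yaw":0}]'

```text
t: 5.65
tcp_pos: [0.5981, -0.0054, 0.0297]
tool_rot: [0.683, 0.731, 0.0, 0.001]
force: [-2.5, 0.2, 11.8]
finger_gap: -0.002
```

Emit:
servo_tool --increments '[{"hand":1,"travel":[0,0,1.5],"yaw":0},{"hand":1,"travel":[0,0,1],"yaw":0},{"hand":1,"travel":[0,0,0],"yaw":0}]'

```text
t: 5.95
tcp_pos: [0.5982, -0.0054, 0.0275]
tool_rot: [0.683, 0.731, 0.0, 0.001]
force: [-3.3, 0.8, 15.3]
finger_gap: -0.001
```

Emit:
servo_tool --increments '[{"hand":1,"travel":[2,0,0],"yaw":0},{"hand":1,"travel":[2,0,0],"yaw":0},{"hand":1,"travel":[2,0,0],"yaw":0},{"hand":1,"travel":[2,0,0],"yaw":0},{"hand":1,"travel":[2,0,0],"yaw":0},{"hand":1,"travel":[0,0,0],"yaw":0}]'

```text
t: 6.55
tcp_pos: [0.5998, 0.0014, 0.0282]
tool_rot: [0.682, 0.731, 0.0, 0.004]
force: [-1.8, -8.1, 13.7]
finger_gap: -0.002
```

Run:
```python
from h import *
from station import manip
d={n:manip.snapshot(n) for n in('wrist',)}
s=manip.sense();print(s['t'],s['tcp_pos'],s['force'])
cv2.imwrite('pics/w3.png',d['wrist']['pixels'])
```

```text
6.6 [0.59980181 0.00138034 0.02815941] [-1.47572914 -8.38321442 13.70473292]
```

View pics/w3.png

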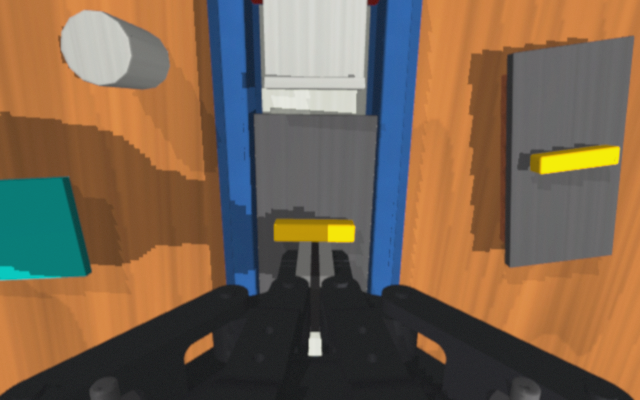

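Emit:
servo_tool --increments '[{"hand":1,"travel":[2,-0.5,0.2],"yaw":0},{"hand":1,"travel":[2,-0.5,0.2],"yaw":0},{"hand":1,"travel":[2,-0.5,0],"yaw":0},{"hand":1,"travel":[2,0,0],"yaw":0},{"hand":1,"travel":[2,0,0],"yaw":0},{"hand":1,"travel":[0,0,0],"yaw":0}]'

```text
t: 7.2
tcp_pos: [0.5996, 0.011, 0.0283]
tool_rot: [0.682, 0.731, 0.002, 0.006]
force: [0.8, -9.3, 14.0]
finger_gap: -0.002
```

Run:
```python
from h import *
from station import manip
d={n:manip.snapshot(n) for n in('wrist','side')}
s=manip.sense();print(s['t'],s['tcp_pos'],s['force'])
cv2.imwrite('pics/w4.png',d['wrist']['pixels'])
c=d['side']['pixels'][160:262,255:375];cv2.imwrite('pics/s4.png',cv2.resize(c,None,fx=5.5,fy=5.5,interpolation=cv2.INTER_CUBIC))
```

```text
7.3 [0.5996111  0.01093418 0.02823482] [ 0.91817258 -9.9040627  13.22792162]
```

View pics/w4.png

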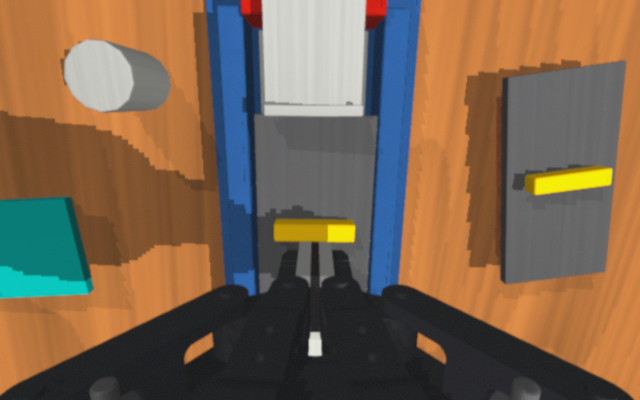

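View pics/s4.png

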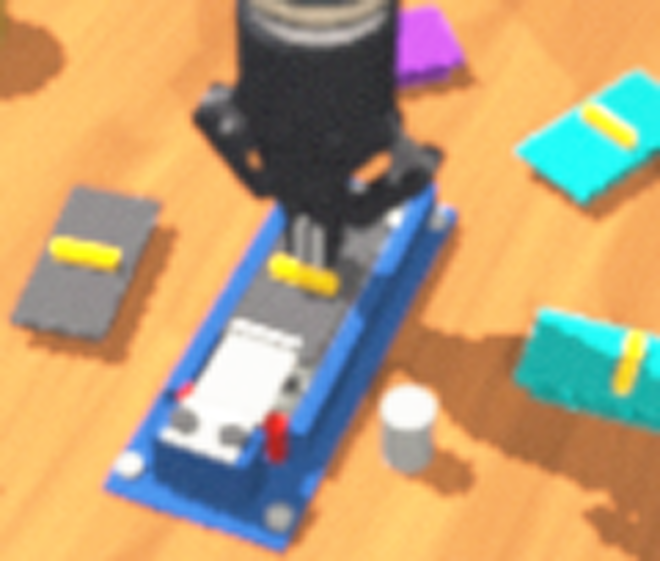

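The pad moves with the fingers. Its front edge (row 115) now meets the lip (rows 105–115), and the plate is below the lip. I'll continue sliding.

Emit:
servo_tool --increments '[{"hand":1,"travel":[2,0,0],"yaw":0},{"hand":1,"travel":[2,0,0],"yaw":0},{"hand":1,"travel":[2,0,0],"yaw":0},{"hand":1,"travel":[2,0,0],"yaw":0},{"hand":1,"travel":[2,0,0],"yaw":0},{"hand":1,"travel":[0,0,0],"yaw":0}]'

```text
t: 7.9
tcp_pos: [0.599, 0.021, 0.0282]
tool_rot: [0.682, 0.731, 0.002, 0.006]
force: [0.5, -10.1, 13.7]
finger_gap: -0.0
```

Run:
```python
from h import *
from station import manip
d={n:manip.snapshot(n) for n in('wrist',)}
s=manip.sense();print(s['t'],s['tcp_pos'],s['force'])
cv2.imwrite('pics/w5.png',d['wrist']['pixels'])
```

```text
7.95 [0.59903373 0.02103783 0.02824416] [ 0.60070591 -8.77555584 14.28097639]
```

View pics/w5.png

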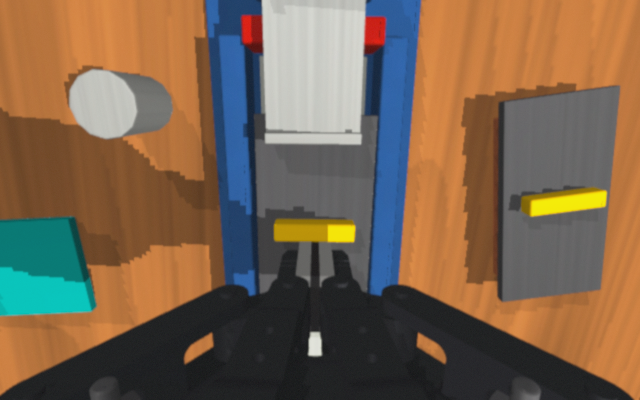

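The pad has slid under the lip: its front edge (row 115) is past the lip (row 143), and the red stop's near edge is at row 53. On toward the stop.

Emit:
servo_tool --increments '[{"hand":1,"travel":[2,0,0],"yaw":0},{"hand":1,"travel":[2,0,0],"yaw":0},{"hand":1,"travel":[2,0,0],"yaw":0},{"hand":1,"travel":[2,0,0],"yaw":0},{"hand":1,"travel":[2,0,0],"yaw":0},{"hand":1,"travel":[2,0,0],"yaw":0},{"hand":1,"travel":[2,0,0],"yaw":0},{"hand":1,"travel":[0,0,0],"yaw":0}]'

```text
t: 8.75
tcp_pos: [0.598, 0.0351, 0.0282]
tool_rot: [0.682, 0.731, 0.002, 0.006]
force: [1.1, -9.7, 13.5]
finger_gap: 0.001
```

Run:
```python
from h import *
from station import manip
d={n:manip.snapshot(n) for n in('wrist',)}
s=manip.sense();print(s['t'],s['tcp_pos'],s['force'])
cv2.imwrite('pics/w6.png',d['wrist']['pixels'])
```

```text
8.8 [0.59804873 0.03510756 0.02821047] [ 1.1492529  -8.83252977 13.6385719 ]
```

View pics/w6.png

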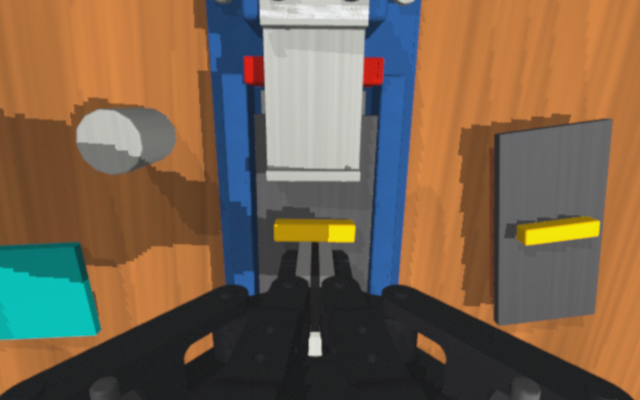

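Emit:
servo_tool --increments '[{"hand":1,"travel":[2,0,0],"yaw":0},{"hand":1,"travel":[2,0,0],"yaw":0},{"hand":1,"travel":[2,0,0],"yaw":0},{"hand":1,"travel":[2,0,0],"yaw":0},{"hand":1,"travel":[1,0,0],"yaw":0},{"hand":1,"travel":[0,0,0],"yaw":0}]'

```text
t: 9.4
tcp_pos: [0.5974, 0.0441, 0.0282]
tool_rot: [0.682, 0.731, 0.002, 0.005]
force: [1.6, -9.6, 12.6]
finger_gap: 0.001
```

Emit:
servo_tool --increments '[{"hand":1,"travel":[1,0,0],"yaw":0},{"hand":1,"travel":[1,0,0],"yaw":0},{"hand":1,"travel":[0,0,0],"yaw":0}]'

```text
t: 9.7
tcp_pos: [0.5972, 0.046, 0.0282]
tool_rot: [0.682, 0.731, 0.002, 0.006]
force: [0.4, -9.6, 13.9]
finger_gap: 0.001
```

Run:
```python
from h import *
from station import manip
d={n:manip.snapshot(n) for n in('wrist',)}
s=manip.sense();print(s['t'],s['tcp_pos'],s['force'])
cv2.imwrite('pics/w7.png',d['wrist']['pixels'])
```

```text
9.75 [0.59724103 0.04597417 0.02818967] [ 1.31245774 -9.13995179 14.01980523]
```

View pics/w7.png

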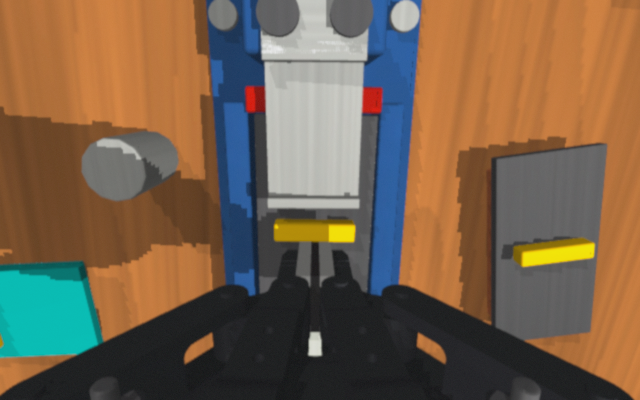

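Emit:
servo_tool --increments '[{"hand":1,"travel":[1,0,0],"yaw":0},{"hand":1,"travel":[1,0,0],"yaw":0},{"hand":1,"travel":[0,0,0],"yaw":0}]'

```text
t: 10.05
tcp_pos: [0.5972, 0.0469, 0.0282]
tool_rot: [0.682, 0.731, 0.001, 0.006]
force: [0.5, -13.1, 13.7]
finger_gap: -0.004
```

Emit:
servo_tool --increments '[{"hand":1,"travel":[1,0,0],"yaw":0},{"hand":1,"travel":[1,0,0],"yaw":0},{"hand":1,"travel":[0,0,0],"yaw":0}]'

```text
t: 10.35
tcp_pos: [0.5973, 0.047, 0.0282]
tool_rot: [0.682, 0.732, 0.0, 0.007]
force: [0.8, -19.8, 13.5]
finger_gap: 0.0
```

Run:
```python
from h import *
from station import manip
d={n:manip.snapshot(n) for n in('wrist','side')}
s=manip.sense();print(s['t'],s['tcp_pos'],s['force'])
cv2.imwrite('pics/w8.png',d['wrist']['pixels'])
c=d['side']['pixels'][160:262,255:375];cv2.imwrite('pics/s8.png',cv2.resize(c,None,fx=5.5,fy=5.5,interpolation=cv2.INTER_CUBIC))
```

```text
10.45 [0.59726381 0.04701946 0.02820495] [  1.02636269 -19.01240169  13.55975499]
```

View pics/w8.png

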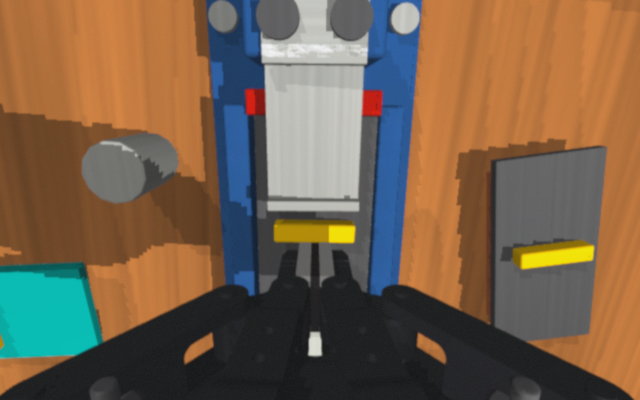

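View pics/s8.png

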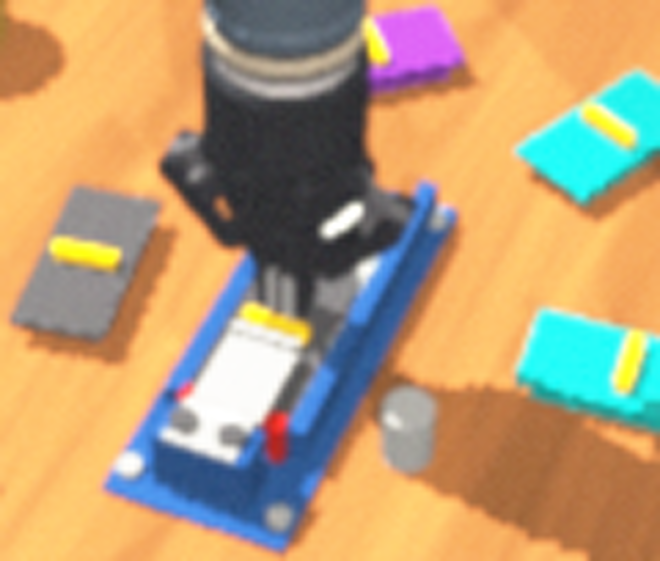

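The pad is home. The forward force rose to 20 N while the motion stopped, and the pad's front edge meets the stop's face at row 115. I'll ease off part of the forward push, then lift straight up.

Emit:
servo_tool --increments '[{"hand":1,"travel":[-1,0,0],"yaw":0},{"hand":1,"travel":[-1,0,0],"yaw":0},{"hand":1,"travel":[0,0,-1],"yaw":0},{"hand":1,"travel":[0,0,-2],"yaw":0},{"hand":1,"travel":[0,0,-2],"yaw":0},{"hand":1,"travel":[0,0,-2],"yaw":0},{"hand":1,"travel":[0,0,-3],"yaw":0},{"hand":1,"travel":[0,0,-5],"yaw":0},{"hand":1,"travel":[0,0,-10],"yaw":0},{"hand":1,"travel":[0,0,-30],"yaw":0},{"hand":1,"travel":[0,0,-30],"yaw":0},{"hand":1,"travel":[-20,0,-30],"yaw":0},{"hand":1,"travel":[-30,0,0],"yaw":0},{"hand":1,"travel":[-30,0,0],"yaw":0},{"hand":1,"travel":[0,0,0],"yaw":0},{"hand":1,"travel":[0,0,0],"yaw":0},{"hand":1,"travel":[0,0,0],"yaw":0}]'

```text
t: 12.15
tcp_pos: [0.5972, -0.0274, 0.1397]
tool_rot: [0.683, 0.731, -0.0, -0.001]
force: [0.5, 0.8, -0.2]
finger_gap: -0.001
```

Run:
```python
from h import *
from station import manip
d={n:manip.snapshot(n) for n in('wrist','side','top')}
s=manip.sense();print(s['t'],s['tcp_pos'],s['force'])
pickle.dump(d,open('d9.pkl','wb'))
cv2.imwrite('pics/w9.png',d['wrist']['pixels'])
c=d['side']['pixels'][180:262,265:350];cv2.imwrite('pics/s9.png',cv2.resize(c,None,fx=7,fy=7,interpolation=cv2.INTER_CUBIC))
W=d['wrist'];o=np.array([.595,.0445,0]);e=np.array([-.0663,.9978,0]);n=np.array([-e[1],e[0],0])
for nm,x,y,z in [('bar front home',16,0,42),('bar rear home',8,0,42),('padfrontL',60,25,34),('padrearmid',-40,0,34),('stop',60,30,30)]:
  print(nm,proj(W,o+e*x/1e3+n*y/1e3+[0,0,z/1e3]),proj(d['side'],o+e*x/1e3+n*y/1e3+[0,0,z/1e3]))
```

```text
12.3 [ 0.59745545 -0.02723659  0.13967913] [0.25429924 0.21207887 0.18530063]
bar front home [318.89675272  69.67392215] [305.52134652 216.1164637 ]
bar rear home [318.84294787  82.49135976] [306.68494291 214.07338686]
padfrontL [280.36911993  -1.520984  ] [307.73153341 232.53041065]
padrearmid [318.40391852 153.17561433] [313.40407835 204.22474315]
stop [273.34336198   0.29390574] [309.50174498 234.0669236 ]
```

View pics/w9.png

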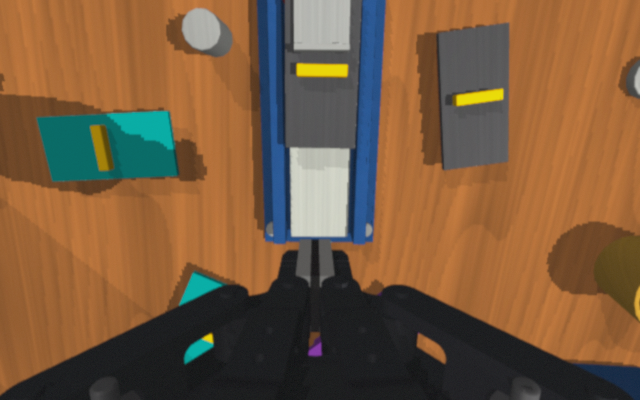

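View pics/s9.png

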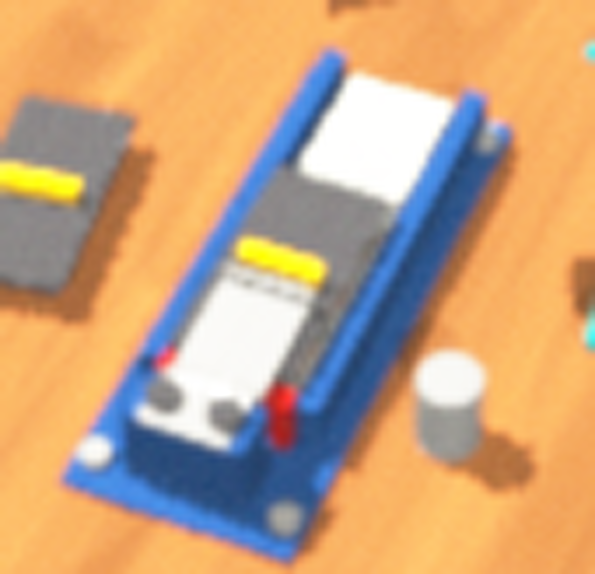

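The pad sits level, held under the lip. The lip edge is at row 50 and the bar's front at row 63, so the gap is about 8 mm, as it should be at home. One more look from above the stop to confirm the pad did not creep back on release.

Emit:
servo_tool --increments '[{"hand":1,"travel":[30,0,0],"yaw":0},{"hand":1,"travel":[30,0,0],"yaw":0},{"hand":1,"travel":[20,0,0],"yaw":0},{"hand":1,"travel":[0,0,0],"yaw":0},{"hand":1,"travel":[0,0,0],"yaw":0},{"hand":1,"travel":[0,0,0],"yaw":0}]'

```text
t: 12.9
tcp_pos: [0.5926, 0.051, 0.1399]
tool_rot: [0.683, 0.73, -0.0, 0.0]
force: [0.2, 0.0, 0.0]
finger_gap: -0.002
```

Run:
```python
from h import *
from station import manip
d={n:manip.snapshot(n) for n in('wrist','top')}
s=manip.sense();print(s['t'],s['tcp_pos'],s['force'])
c=d['wrist']['pixels'][60:260,200:440];cv2.imwrite('pics/w10.png',cv2.resize(c,None,fx=3,fy=3,interpolation=cv2.INTER_CUBIC))
cv2.imwrite('pics/t10.png',d['top']['pixels'])
W=d['wrist'];o=np.array([.595,.0445,0]);e=np.array([-.0663,.9978,0]);n=np.array([-e[1],e[0],0])
for nm,x,y,z in [('padfront',60,23,34),('padfront-4',56,23,34),('stop',60,23,30)]:
  print(nm,(proj(W,o+e*x/1e3+n*y/1e3+[0,0,z/1e3])-[200,60])*3)
```

```text
13.0 [0.59259068 0.05057916 0.13988254] [ 0.47640982 -0.06262626  0.84249858]
padfront [254.84565045 187.85283668]
padfront-4 [255.21696257 205.14788942]
stop [256.19593295 187.02974785]
```

View pics/w10.png

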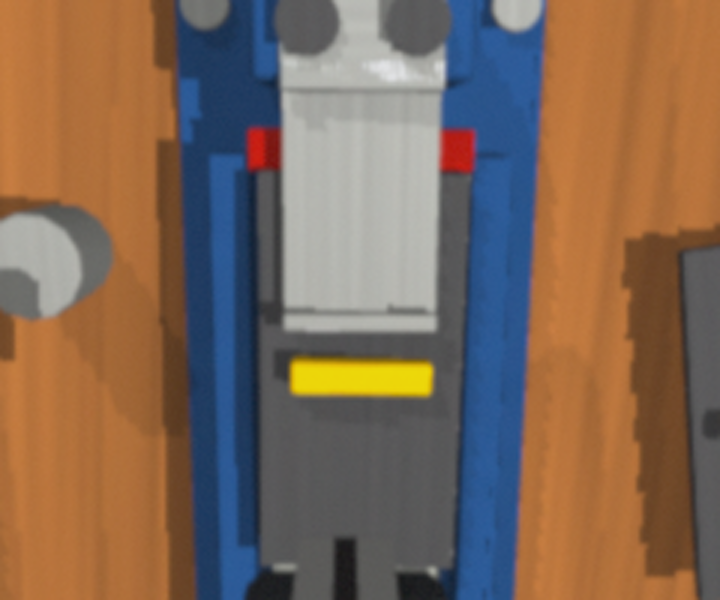

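View pics/t10.png

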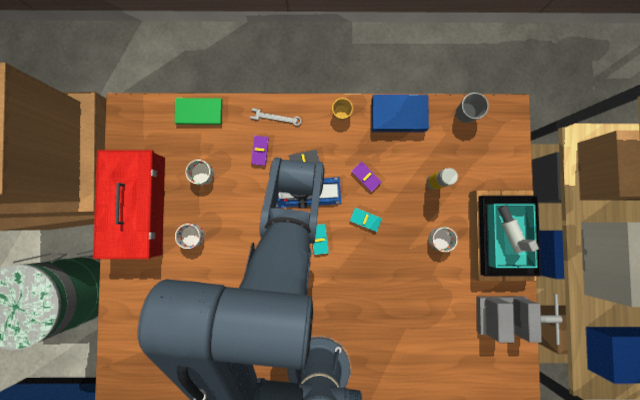

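The pad's front edge meets the red stop with no visible gap (crop row 172). The lip sits on the plate just ahead of the bar, the bystanders haven't moved, and the hand is clear.

```bash
python3 -c "
from station import manip
print(manip.sign_off())"
```

```text
the job is handed in; nothing more can be done
None
```

The pad is loaded and the job is handed in at about 13 s. No verdict was reported.

**What I did:** with closed fingertips behind the yellow bar, I pressed the bed down about 9–10 mm, at about 14 N. I kept pressing while sliding the pad roughly 42 mm forward under the lip, until the forward force rose from 9 to 20 N and the motion stopped. Then I eased off part of the forward push and lifted straight up to z = 0.14 m, clear of everything.

**Last checks:**
- **Stop:** the wrist picture after release shows the pad's front edge on the red stop with no visible gap.
- **Leaf:** the lip sits on the plate about 8 mm ahead of the bar. I could not measure the leaf angle or bed depth directly; I judged them from the pictures.
- **Hand and bystanders:** the wrist force is about zero. I saw no shift in any bystander that showed in the pictures. In the last top view the arm partly covers the area around the jig; the socket and the spare pad's end showed in the wrist picture instead.

**What disagreed:** the wrist camera's predicted positions were off by 2–4 mm along the jig. I went by the direct views of the pad against the stop and the rise in contact force instead. The fingers also drifted about 2 mm sideways early in the slide; I corrected most of it on the way.

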